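# Tuck the drip strip under the apron of the draining board

### The job

Refit the drip strip on the glassware draining board so that rinse water cannot run behind it: pick the loose steel strip up by its black finger grip, lay it on the sloping white board and slide the edge beside its scribed line under the lower edge of the hinged blue apron, centred and square, about 2 cm deep so that the line meets the apron's edge. Slip it in without lifting the apron, and finish while still holding the strip by its grip and pressing it firmly down flat on the board - do not let go. Leave the vial, beaker and petri dish where they are.

Things in the scene. Friction and masses are not known exactly. Their poses are not given: they have to be found in the camera images.
- drip_strip: Loose bare steel strip, 85 mm (own x) x 150 mm (own y) x 3 mm (5 mm along the last 3 mm of its -x edge), 0.16 to 0.26 kg. Origin: centre of its underside, own z up. Its +x edge (x = +42.5 mm) goes under the apron; a dark line is scribed across the top 20 mm behind that edge (x = +22.5 mm). A black finger grip stands on it at x = -17 mm, y = 0.
- strip_grip (a point): Top middle of the strip's black finger grip: a fin 44 mm long (strip x), 10 mm thick (strip y), its top 27 mm above the strip's underside, its middle at strip x = -17 mm, y = 0. Taken from above across the 10 mm. It stands on a foot plate of 52 x 26 mm whose top is 5 mm above the strip's underside. Axes as the strip's.
- edge_left (a point): Left (+y) end of the strip's edge to be tucked, on the underside (strip x = +42.5 mm, y = +75 mm).
- edge_right (a point): Right (-y) end of the same edge, on the underside (strip x = +42.5 mm, y = -75 mm).
- deck: Slippery (friction 0.25) rigid white deck of the draining board, fixed, pitched 8 degrees. Origin: its surface below the middle of the apron's lower edge, about 35 mm above the bench; own x runs up the slope, under the apron, y to the left along its edge, z is the deck's normal. Open deck: x = -115 mm to 0, y = -117 to +117 mm, between side rims 10 mm high and a front rim 7 mm high.
- apron_lip (a point): Middle of the blue apron's lower (front) edge, at its underside, 6 mm above the deck. The apron is a rigid sheet, 222 mm wide, 75 mm long up the slope, 3 mm thick, parallel to the deck; the hem rolled along its front edge reaches 12 mm above the deck. Under it two rubber bumpers, 14 mm wide, 6 mm high, at deck x = +12 mm, y = +-102 mm.
- apron (a joint): Angle of the apron about the hinge at its upper edge, rad: 0 lying closed (a stop, it goes no lower), grows as it is lifted; 0.07 is a lip raised by 5 mm. A light spring and its weight close it; about 2 N at the lip lifts it.
- draining_board: Stand of the draining board, 220 x 250 mm on rubber feet; origin: centre of its footprint on the bench, same yaw as the deck. At its back (own x = +104 to +112 mm) an upright white panel, its top 146 mm above the bench, with three grey pegs, two of them carrying a fixed glass test tube; they reach forward to own x = +57 mm, 75 to 140 mm above the bench.
- red_vial: small clear vial with red cap, 27 mm across, 53 mm tall; loose, stands near the work; origin: centre of its underside.
- small_beaker: clear plastic beaker, 87 mm across, 109 mm tall; loose, stands near the work; origin: centre of its underside.
- petri_dish: closed petri dish, 91 mm across, 16 mm high; loose, stands near the work; origin: centre of its underside.

How it is judged:
By the outcome, as a careful person would: the job done as asked, in the order asked, and still so for the second after the job is handed in, while the arm keeps its last pose, push and grip.
It also fails if it takes over 32 s, if anything falls off the work surface, if the arm or the gripper's body presses on something with over 40 N, if the wrist force passes 120 N, or if a joint passes its speed limit or range.

### The arm

A 7-joint arm with a two-finger parallel gripper is mounted at the origin on a cart in front of the work surface, level with it; the furniture and walls round the work are solid. World frame = base frame: x ahead of the robot, y to its left, z up, the work surface at z = 0. Lengths are in m, angles in rad, forces in N, time in s.
With the tool pointing down it reaches from about 0.425 to 0.875 m from the base axis. Payload 4.7 kg.
Tool frame: the origin (TCP) lies midway between the tips of the shut fingers; the grasp point (between the pads) lies 19 mm behind it; z points along the fingers, y is the line along which they close (so a half turn about z gives the same grasp; the last joint's range is limited). The gripper opens to 87 mm and grips with 3 to 60 N. Pads are 19 mm wide; open, the fingers measure 117 mm over their backs; the gripper's body (75 mm by 190 mm) begins 51 mm behind the grasp point.
Start: joints at [1.308, 0.321, -0.07, 1.45, 0.023, 1.371, -0.057], TCP at [0.178, -0.625, 0.223] pointing down, gripper open.
Joint ranges: [-2.86, 2.86], [-0.3, 2.09], [-1.38, 1.24], [0.06, 2.45], [-1.56, 4.7], [0.09, 2.05], [-2.69, 2.69]. Speed limits (rad/s): [2.57, 2.57, 3.14, 3.14, 3.14, 3.14, 3.14].

### API

Orientations are given as a rotation vector (axis times angle).
In Python, from bench import monitor, cams, workorder gives the robot as it stands.
- The arm moves only by the tool move_arm, never from a script. Its arguments are lists of equal length, an entry for each row: "slide": the shift along the tool's x, y, z in cm, a list of three; "roll": the turn about the tool's z in rad. In form: {"slide": [[dx, dy, dz], ...], "roll": [roll, ...]}. A call has 1 to 20 rows; each row is the pose to reach, as a shift and turn from the pose commanded when the call began, along the tool's axes at that moment; what a row does not reach only later rows make up. A row lasts 1/10 s, in which the tool goes at most 50 mm and 8.59 degrees, less where a joint would pass 70% of its speed; a pose out of reach is approached as far as the arm can. A call with a gripper value outside its range is refused whole. "gripper" is the finger opening in cm, from 0 to 8.7, set as the call begins (left out, the last holds). The fingers move at their own pace and stop on an object; "squeeze" is the grip in N (left out, the last holds). Time passes only in rows, so rows that repeat a pose let the fingers close. It gives the time, the measured TCP pose, the force, the opening and the grip force at its end, in the units of the state.
- monitor.get_state(): the state, without advancing time (a new reading comes with each control period).
- cams.get_image(name): name is "side" or "top" or "wrist"; returns the picture (384x512x3 uint8, red, green, blue); there is no depth.
- cams.get_calibration(name): a dict with "mtx" (3x3 intrinsics, pixels), "R" (3x3) and "t" (3): a world point X has camera coordinates R X + t. Camera axes: x right, y down, z forward; pixel columns grow to the right and rows downward; lengths in m; the calibration is good to about 2 mm. A picture is of the moment at which its call begins: read the wrist's pose just before it. get_calibration takes no time and is no camera call; for the wrist camera it gives the pose at the moment of the call.
- workorder.close_job(): hands the job in; it is judged then, once.
The state is a dict: "time": time; "joint_positions": joint angles; "qd": joint speeds; "joint_torque": joint torques, N m; "position": TCP position; "tool_rot": TCP orientation; "ft_force": force on the tool from outside, world axes, zero at the start; "torque": the same for the moment, N m; "grip_width": opening from 0.0 (shut) to 1.0 (fully open); "grip_force": force on a finger pad.
Only numpy, scipy, OpenCV 4.12 (cv2) and the standard library are available. Lean on these libraries where they do the work, as an engineer would, in place of code of your own. Each camera call takes 0.05 s, during which the arm holds its last target. There are 200 camera calls.

## Working session

There is one attempt and no reset: what is moved stays moved. The work goes in short steps, Python scripts to look and compute and a tool call to move; the robot and the scene stay as the last step left them, time stands still between calls to the robot, and variables do not carry over. Pictures are saved under pics/ and viewed, at most 10 in all, crops included, and the job is handed in when it is done.

Besides the shell and the picture viewer there is one more tool, called after "Call:" by a JSON object that holds its "name" and its "arguments", one argument or row to a line. move_arm: Moves the arm, as the interface text tells. Its arguments: {"type":"object","properties":{"slide":{"type":"array","items":{"type":"array","items":{"type":"number"}}},"roll":{"type":"array","items":{"type":"number"}},"gripper":{"type":"number"},"squeeze":{"type":"number"}},"required":["slide","roll"]}

```bash
ls; mkdir -p pics
python3 - <<'E'
from bench import monitor,cams
import cv2,numpy as np
s=monitor.get_state();print(s)
for n in("top","side"):
    c=cams.get_calibration(n);print(n,c)
    cv2.imwrite(f"pics/{n}0.png",cams.get_image(n)[:,:,::-1])
E
```

```text
pics
{'time': 0.0, 'joint_positions': array([ 1.30813491,  0.32181705, -0.07010003,  1.451712  ,  0.02259753,
        1.3707835 , -0.0569171 ]), 'qd': array([ 0.0013842 ,  0.00080963,  0.00142068, -0.00126473,  0.000499  ,
       -0.00012558, -0.00033994]), 'joint_torque': array([ 4.71169369e-04, -4.91298938e+01, -4.03821375e-01, -3.12528920e+01,
       -6.40775403e-02,  4.35592909e-02,  1.48785712e-04]), 'position': array([ 0.17741369, -0.62472957,  0.22144692]), 'tool_rot': array([-3.10967391e+00, -4.33131726e-01,  5.61941444e-04]), 'ft_force': array([-0.48202103,  0.46024387, -0.52636578]), 'torque': array([-0.04288547, -0.01874297, -0.03101022]), 'grip_force': 0.0, 'grip_width': 1.0003508070071971}
top {'mtx': array([[441.80158258,   0.        , 250.81674723],
       [  0.        , 441.80158258, 193.68290751],
       [  0.        ,   0.        ,   1.        ]]), 'R': array([[-0.02182535, -0.99971063,  0.01011517],
       [-0.99398397,  0.02061193, -0.10756866],
       [ 0.10732904, -0.01240204, -0.9941462 ]]), 't': array([-0.02835801,  0.55037638,  1.30040116])}
side {'mtx': array([[466.37457042,   0.        , 256.76653084],
       [  0.        , 466.37457042, 188.27057403],
       [  0.        ,   0.        ,   1.        ]]), 'R': array([[-0.86277386, -0.50554813,  0.00650845],
       [-0.30259184,  0.506008  , -0.80770916],
       [ 0.40504252, -0.69883975, -0.58954521]]), 't': array([0.43614689, 0.24530814, 1.0686175 ])}
```

View pics/top0.png

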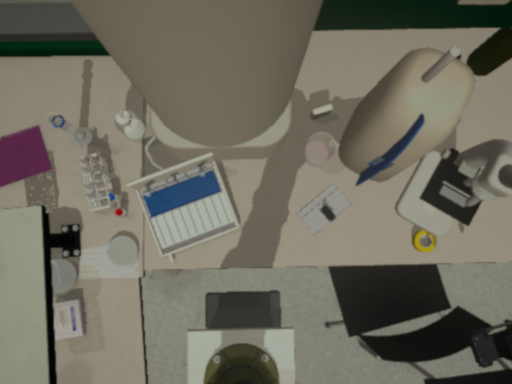

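View pics/side0.png

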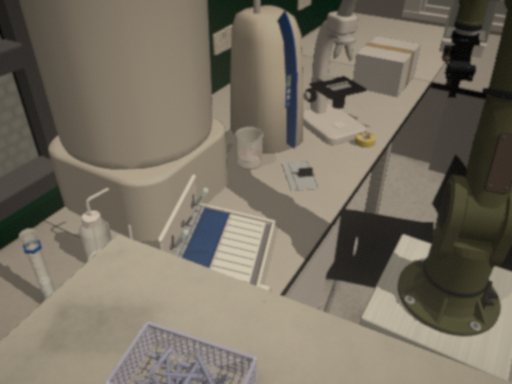

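The top view shows the strip near (325,208) with its grip at (328,212), and the board near (185,205) with the blue apron at about (185,193). The side view shows the same two at (300,175) and (220,240). I'll enlarge both from the top view.

Run:
```python
import cv2,numpy as np
a=cv2.imread("pics/top0.png")
c1=a[145:265,120:250];c2=a[175:245,285:365]
c1=cv2.resize(c1,(400,370),interpolation=cv2.INTER_CUBIC);c2=cv2.resize(c2,(400,350),interpolation=cv2.INTER_CUBIC)
o=np.zeros((370,800,3),np.uint8);o[:,:400]=c1;o[:350,400:]=c2
cv2.imwrite("pics/c1.png",o)
```

```text
(no output)
```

View pics/c1.png

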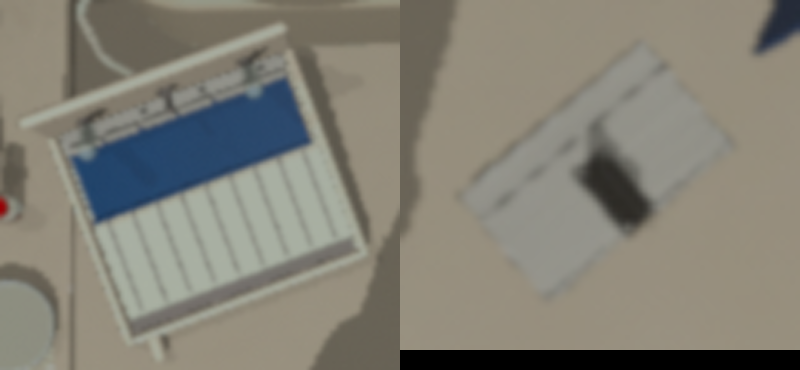

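The crop shows the strip's scribed line beside its upper-left long edge, which runs (460,195) to (645,40), with the grip at (615,188). The apron's lower edge runs (95,220) to (310,145). Next: top-view estimates.

```bash
cat > h.py <<'E'
import cv2,numpy as np
from bench import monitor,cams
from scipy.spatial.transform import Rotation as Ro
def ray(c,uv,z):
    """intersect pixel ray with world plane z"""
    R,t=c["R"],c["t"];o=-R.T@t
    d=R.T@np.linalg.inv(c["mtx"])@np.array([uv[0],uv[1],1.])
    return o+d*(z-o[2])/d[2]
def big(m,roi=None):
    """largest contour of a mask, optionally within roi x0,y0,x1,y1"""
    m=m.astype(np.uint8)*255
    if roi is not None:
        k=np.zeros_like(m);x0,y0,x1,y1=roi;k[y0:y1,x0:x1]=m[y0:y1,x0:x1];m=k
    cs,_=cv2.findContours(m,cv2.RETR_EXTERNAL,cv2.CHAIN_APPROX_NONE)
    return max(cs,key=cv2.contourArea)
def proj(c,X):
    p=c["mtx"]@(c["R"]@np.asarray(X,float)+c["t"]);return p[:2]/p[2]
def tool():
    s=monitor.get_state();return np.array(s["position"]),Ro.from_rotvec(s["tool_rot"]).as_matrix(),s
def shift(target,yaw):
    """slide (cm) and roll for TCP target and tool-x yaw"""
    p,R,s=tool();y0=np.arctan2(R[1,0],R[0,0]);d=(yaw-y0+np.pi/2)%np.pi-np.pi/2
    return np.round((R.T@(np.array(target)-p))*100,2),round(-d,3)
E
python3 - <<'E'
from h import *
a=cv2.imread("pics/top0.png");c=cams.get_calibration("top")
hsv=cv2.cvtColor(a,cv2.COLOR_BGR2HSV).astype(int);H,S,V=hsv[...,0],hsv[...,1],hsv[...,2]
print(hsv[200,312],hsv[220,300],hsv[195,185],hsv[213,329],hsv[239,290])
st=big((S<25)&(V>90),(285,175,365,245));r=cv2.minAreaRect(st);print(r)
q=[ray(c,p,.003)[:2] for p in cv2.boxPoints(r)];print(np.round(q,4),[np.linalg.norm(q[i]-q[i-1]).round(4) for i in range(4)])
g=big(V<70,(310,195,345,230));rg=cv2.minAreaRect(g);print(rg,ray(c,rg[0],.02))
b=big((H>100)&(H<125)&(S>110),(120,150,250,260));rb=cv2.minAreaRect(b);print(rb)
q=[ray(c,p,.05)[:2] for p in cv2.boxPoints(rb)];print(np.round(q,4))
E
```

```text
[ 22  30 127] [ 22  38 148] [106 161 106] [20 32 48] [ 21  39 150]
((323.8236389160156, 208.67486572265625), (28.00126838684082, 48.306949615478516), 49.63546371459961)
[[ 0.4882 -0.1784]
 [ 0.5824 -0.2953]
 [ 0.5152 -0.3483]
 [ 0.422  -0.2315]] [np.float64(0.0849), np.float64(0.1501), np.float64(0.0856), np.float64(0.1494)]
((327.756103515625, 212.69515991210938), (15.148855209350586, 6.871645927429199), 51.34019088745117) [ 0.48805875 -0.2715965   0.02      ]
((181.63351440429688, 193.13865661621094), (21.840198516845703, 73.3820571899414), 69.27444458007812)
[[0.5474 0.2777]
 [0.621  0.074 ]
 [0.5593 0.0519]
 [0.4865 0.2547]]
```

Run:
```python
from h import *
print(shift([.4887,-.2735,.18],np.radians(38.9)), cams.get_calibration("wrist"))
```

```text
(array([ 39.54, -25.28,   4.2 ]), np.float64(-0.402)) {'mtx': array([[270.31212004,   0.        , 258.39182761],
       [  0.        , 270.31212004, 191.9576645 ],
       [  0.        ,   0.        ,   1.        ]]), 'R': array([[ 0.27370542, -0.96181284, -0.00118182],
       [-0.92749263, -0.26426375,  0.26442785],
       [-0.25464241, -0.07127921, -0.96440475]]), 't': array([-0.64925202, -0.03340565,  0.38907558])}
```

Call:
{"name": "move_arm", "arguments": {
  "slide": [
    [1,-0.6,0.1],
    [3.5,-2.2,0.4],
    [7.2,-4.6,0.8],
    [11.2,-7.2,1.2],
    [15.2,-9.7,1.6],
    [19.2,-12.3,2],
    [23.2,-14.8,2.5],
    [27.2,-17.4,2.9],
    [31.2,-20,3.3],
    [34.6,-22.1,3.7],
    [37.2,-23.8,4],
    [38.8,-24.8,4.1],
    [39.5,-25.3,4.2],
    [39.5,-25.3,4.2],
    [39.5,-25.3,4.2]
  ],
  "roll": [0,-0.03,-0.07,-0.11,-0.15,-0.19,-0.23,-0.27,-0.31,-0.35,-0.38,-0.4,-0.402,-0.402,-0.402],
  "gripper": 4
}}

```text
time: 1.6
position: [0.4873, -0.2757, 0.1805]
tool_rot: [2.963, 1.042, -0.002]
ft_force: [-0.2, -0.5, -0.2]
grip_width: 0.46
grip_force: 0.0
```

Run:
```python
from h import *
p,R,s=tool();c=cams.get_calibration("wrist");a=cams.get_image("wrist")[:,:,::-1]
cv2.imwrite("pics/w1.png",a);np.savez("w1.npz",**c)
print(p,s["tool_rot"],s["time"]); 
for n,X in dict(el=(.4882,-.1784,0),er=(.5824,-.2953,0),grip=(.4887,-.2741,.027)).items():print(n,proj(c,X))
```

```text
[ 0.48731456 -0.27568723  0.18050653] [ 2.96317250e+00  1.04181186e+00 -1.70409522e-03] 1.6
el [197.45554904 125.66478337]
er [319.55135289 125.45069566]
grip [258.39565412 177.7294409 ]
```

View pics/w1.png

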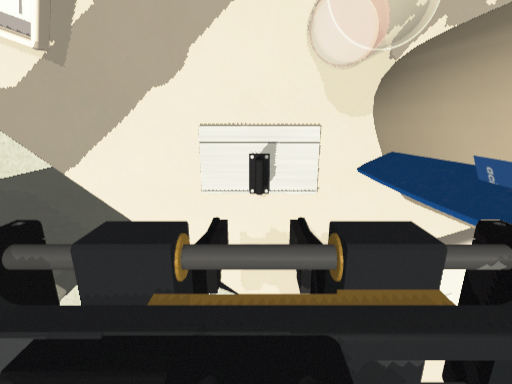

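The wrist view shows the strip square to the tool: its tuck edge is at row 124, columns 200–321, its rear edge at row 191, and the grip foot spans columns 249–270. I'll refine these numbers.

Run:
```python
from h import *
c=dict(np.load("w1.npz"));a=cv2.imread("pics/w1.png");hsv=cv2.cvtColor(a,cv2.COLOR_BGR2HSV).astype(int)
S,V=hsv[...,1],hsv[...,2]
print(S[150,180:330:6],V[150,180:330:6],S[115:200:4,220])
roi=(190,115,335,205)
st=big(S<18,roi);r=cv2.minAreaRect(st);print(r)
q=np.array([ray(c,p,.003)[:2] for p in cv2.boxPoints(r)]);print(q.round(4),q.mean(0))
# side lines of strip
g=big(V<80,(235,145,285,200));rg=cv2.minAreaRect(g);gp=[ray(c,p,.005)[:2] for p in cv2.boxPoints(rg)];print(rg,np.round(gp,4),np.mean(gp,0))
```

```text
[27 28 29 26 11 12 12 12 12 12 12 12 12 12 21 21 17 12 12 12 13 11 12 12
 28] [245 245 245 244 240 240 241 241 241 241 241 240 240 240 173 174 225 241
 241 241 242 241 241 241 244] [28 29 45  9 12 11 11 21 11 12 11 12 12 13 13 12 11 12 10 18 28 28]
((234.5, 168.0), (50.0, 69.0), 90.0)
[[ 0.4736 -0.1934]
 [ 0.5271 -0.2601]
 [ 0.4774 -0.3009]
 [ 0.4211 -0.2308]] [ 0.47480466 -0.24631197]
((259.5, 173.5), (39.0, 19.0), 90.0) [[ 0.5019 -0.2501]
 [ 0.5168 -0.2685]
 [ 0.4778 -0.3005]
 [ 0.4624 -0.2813]] [ 0.48971007 -0.27509373]
```

Run:
```python
from h import *
c=dict(np.load("w1.npz"));a=cv2.imread("pics/w1.png");hsv=cv2.cvtColor(a,cv2.COLOR_BGR2HSV).astype(int)
m=(hsv[...,1]<22).astype(np.uint8);m=cv2.morphologyEx(m,cv2.MORPH_CLOSE,np.ones((5,5)))
st=big(m>0,(190,112,335,205));r=cv2.minAreaRect(st);print(r)
b=np.array([[199.5,123.5],[321,123.5],[319.5,191.5],[201,191.5]])
q=np.array([ray(c,p,.003)[:2] for p in cv2.boxPoints(r)]);print(q.round(4),q.mean(0))
q=np.array([ray(c,p,.003)[:2] for p in b]);print(q.round(4),q.mean(0))
u=q[0]-q[1];yaw=np.arctan2(-u[0],u[1]);ctr=q.mean(0);print(np.degrees(yaw),np.linalg.norm(u),np.linalg.norm(q[1]-q[2]))
g=ctr-.017*np.array([np.cos(yaw),np.sin(yaw)]);print(g)
print(shift([*g,.05],yaw),shift([*g,.0075],yaw))
```

```text
((258.5, 159.5), (67.0, 121.0), 90.0)
[[ 0.4888 -0.1796]
 [ 0.5811 -0.2946]
 [ 0.5182 -0.3517]
 [ 0.4195 -0.2288]] [ 0.50188901 -0.26368789]
[[ 0.4923 -0.1793]
 [ 0.5849 -0.2946]
 [ 0.5201 -0.3508]
 [ 0.4236 -0.2307]] [ 0.50520995 -0.26384544]
38.76492956212978 0.14779795583203267 0.08582848061083796
[ 0.49195469 -0.27448959]
(array([ 0.47,  0.18, 13.06]), np.float64(-0.001)) (array([ 0.48,  0.18, 17.31]), np.float64(-0.001))
```

Call:
{"name": "move_arm", "arguments": {
  "slide": [
    [0.2,0.1,3],
    [0.3,0.1,7.5],
    [0.3,0.1,11.5],
    [0.3,0.1,14.5],
    [0.3,0.1,16.2],
    [0.3,0.1,16.7],
    [0.3,0.1,16.7]
  ],
  "roll": [0,0,0,0,0,0,0]
}}

```text
time: 2.35
position: [0.4904, -0.274, 0.0132]
tool_rot: [-2.963, -1.043, 0.002]
ft_force: [0.2, -0.6, 0.5]
grip_width: 0.462
grip_force: 0.0
```

Run:
```python
from h import *
p,R,s=tool();c=cams.get_calibration("wrist");a=cams.get_image("wrist")[:,:,::-1]
cv2.imwrite("pics/w2.png",a)
print(p,s["ft_force"]);print(monitor.get_state()["position"])
```

```text
[ 0.49042319 -0.27395146  0.01319448] [ 0.24853615 -0.56288962  0.53674441]
[ 0.49137654 -0.27408245  0.01422276]
```

View pics/w2.png

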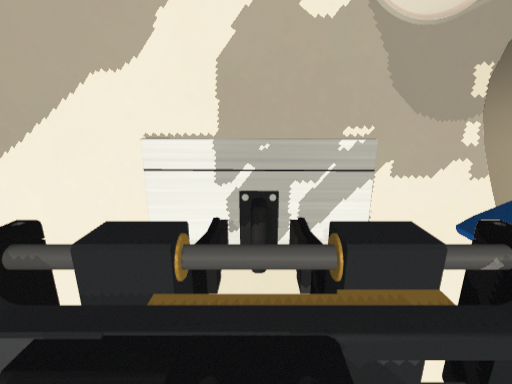

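The wrist view shows the grip at column 258, midway between the fingers, with the tuck edge level at row 140, so the tool is aligned.

Call:
{"name": "move_arm", "arguments": {
  "slide": [
    [0,0,0.3],
    [0,0,0.55],
    [0,0,0.55]
  ],
  "roll": [0,0,0]
}}

```text
time: 2.7
position: [0.4916, -0.2731, 0.0084]
tool_rot: [2.962, 1.046, 0.0]
ft_force: [-0.2, 0.3, 0.3]
grip_width: 0.461
grip_force: 0.0
```

Call:
{"name": "move_arm", "arguments": {
  "slide": [
    [0,0,0],
    [0,0,0],
    [0,0,0],
    [0,0,0],
    [0,0,0]
  ],
  "roll": [0,0,0,0,0],
  "gripper": 0,
  "squeeze": 40
}}

```text
time: 3.2
position: [0.4915, -0.2729, 0.0081]
tool_rot: [2.962, 1.046, 0.0]
ft_force: [-0.5, -0.4, 0.6]
grip_width: 0.114
grip_force: 40.0
```

Run:
```python
from h import *
p=[];
for _ in range(2): p.append(tool()[0]);a=cams.get_image("wrist")[:,:,::-1]
c=cams.get_calibration("wrist");cv2.imwrite("pics/w3.png",a);np.savez("w3.npz",**c)
p.append(tool()[0]);print(np.round(p,4));s=tool()[2];print(s["grip_width"]*8.7,s["grip_force"],s["ft_force"])
yaw=np.radians(19.7);X=np.array([np.cos(yaw),np.sin(yaw)]);g=np.array([.5229,.1533])+X*(-.0175-.0425-.017)
print(g,shift([*g,.2],yaw),proj(c,(.4905,-.2743,.027)))
```

```text
[[ 0.4915 -0.2729  0.0081]
 [ 0.4915 -0.2729  0.0081]
 [ 0.4915 -0.2729  0.0081]]
0.9557504242986159 39.999842047691345 [ 0.84390676 -0.92519061 -0.09377565]
[0.45040677 0.12734367] (array([ 21.94, -33.72, -19.2 ]), np.float64(0.335)) [259.93340775 247.68551865]
```

Call:
{"name": "move_arm", "arguments": {
  "slide": [
    [0,0,-1],
    [0,0,-3.5],
    [0.3,-0.5,-7],
    [1.5,-2.4,-10],
    [3.9,-6,-11.2],
    [6.3,-9.7,-11.2],
    [8.7,-13.4,-11.2],
    [11.1,-17.1,-11.2],
    [13.5,-20.8,-11.2],
    [15.9,-24.5,-11.2],
    [18.2,-28,-11.2],
    [20,-30.8,-11.2],
    [21.2,-32.6,-11.2],
    [21.8,-33.5,-11.2],
    [21.9,-33.7,-11.2],
    [21.9,-33.7,-11.2],
    [21.9,-33.7,-11.2]
  ],
  "roll": [0,0,0,0,0.04,0.08,0.12,0.16,0.2,0.24,0.27,0.3,0.32,0.335,0.335,0.335,0.335]
}}

```text
time: 5.0
position: [0.4503, 0.1258, 0.12]
tool_rot: [3.095, 0.536, -0.001]
ft_force: [-0.1, -0.7, -2.2]
grip_width: 0.109
grip_force: 40.0
```

Run:
```python
from h import *
p,R,s=tool();c=cams.get_calibration("wrist");a=cams.get_image("wrist")[:,:,::-1]
cv2.imwrite("pics/w4.png",a);np.savez("w4.npz",**c)
print(p,s["tool_rot"],s["ft_force"],s["grip_width"]*8.7,s["time"])
yaw=np.radians(19.7)
for y in(-.111,0,.111):print(proj(c,[.5229-y*np.sin(yaw),.1533+y*np.cos(yaw),.042]))
```

```text
[0.45029012 0.12580853 0.1200081 ] [ 3.09487163e+00  5.35595977e-01 -5.22168879e-04] [-0.14480051 -0.67693609 -2.18493633] 0.9479651003646503 5.0
[387.35171873 109.66451989]
[256.6393473  109.75979339]
[125.81754343 109.85514666]
```

View pics/w4.png

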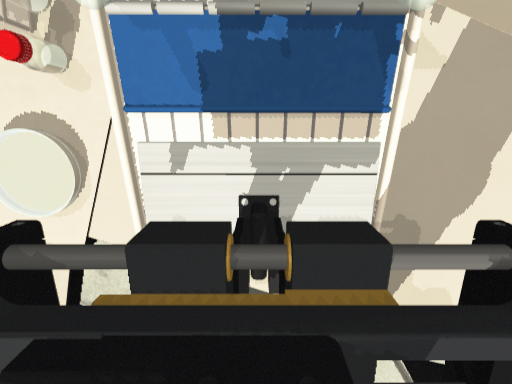

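The wrist view shows the held strip's tuck edge level at row 142, columns 138–380. The apron's lower edge is at row 110, columns 125–391, nearly parallel. I'll measure both.

Run:
```python
from h import *
c=dict(np.load("w4.npz"));a=cv2.imread("pics/w4.png");hsv=cv2.cvtColor(a,cv2.COLOR_BGR2HSV).astype(int);H,S,V=hsv[...,0],hsv[...,1],hsv[...,2]
b=big((H>95)&(H<125)&(S>110),(90,0,430,130));mask=np.zeros(H.shape,np.uint8);cv2.drawContours(mask,[b],-1,1,-1)
def bottom(u): return np.max(np.where(mask[:,u])[0])+.5
us=np.arange(135,383);vs=np.array([bottom(u) for u in us]);print("slope lip",np.polyfit(us,vs,1),vs.min(),vs.max())
row=np.where(mask[107])[0];print("lip cols@107",row.min(),row.max(), [ (np.where(mask[r])[0].min(),np.where(mask[r])[0].max()) for r in(100,104,109)])
g=cv2.cvtColor(a,cv2.COLOR_BGR2GRAY).astype(int)
for r in(150,160,180,200):print(r,g[r,128:148],g[r,370:392])
for u in(160,220,300,360):print(u,g[134:150,u])
l=[ray(c,p,.043) for p in((124.5,110.7),(391,110.7))];print("lip",np.round(l,4));d=l[0]-l[1]
print("yaw lip",np.degrees(np.arctan2(-d[0],d[1])),"mid",np.mean(l,0))
# strip nose in view: top at z = tcp .12-.0075+.003
n=[ray(c,p,.1155) for p in((138,141.5),(380,141.5))];print("nose",np.round(n,4));d=n[0]-n[1];print(np.degrees(np.arctan2(-d[0],d[1])),np.linalg.norm(d),np.mean(n,0))
```

```text
slope lip [2.65525993e-04 1.11443458e+02] 111.5 112.5
lip cols@107 124 389 [(np.int64(125), np.int64(389)), (np.int64(125), np.int64(388)), (np.int64(123), np.int64(390))]
150 [139 136 140 172 196 252 252 253 253 250 230 237 237 237 237 237 237 237
 237 237] [170 169 169 169 169 169 169 168 168 183 247 253 252 242 158 160 164 177
 221 246 251 252]
160 [177 139 139 137 141 176 178 197 252 253 252 226 235 236 235 236 236 236
 236 236] [175 175 175 175 175 174 187 240 236 251 252 241 156 161 163 174 221 246
 251 252 253 253]
180 [252 248 239 218 173 138 139 137 145 176 196 251 253 239 237 236 236 237
 237 236] [237 237 237 236 237 238 232 252 172 161 161 171 218 246 251 252 253 252
 251 241 171 158]
200 [242 251 253 253 253 249 239 218 169 137 137 140 159 179 178 191 231 232
 233 233] [235 235 234 229 159 156 139 139 140 162 179 189 197 202 203 192 161 158
 159 158 158 159]
160 [253 253 253 253 253 253 253 234 191 227 236 238 238 237 236 239]
220 [204 205 205 245 253 253 253 239 180 167 170 171 172 170 216 237]
300 [204 204 203 245 253 253 253 236 172 167 168 171 170 168 165 165]
360 [204 203 204 202 244 253 253 237 175 169 172 176 175 172 168 169]
lip [[0.4846 0.2583 0.043 ]
 [0.5604 0.0459 0.043 ]]
yaw lip 19.659829324095785 mid [0.52249441 0.15209126 0.043     ]
nose [[0.4796 0.2138 0.1155]
 [0.529  0.0756 0.1155]]
19.65306381846781 0.14681099229114597 [0.50426647 0.14471994 0.1155    ]
```

Call:
{"name": "move_arm", "arguments": {
  "slide": [
    [0,0,1],
    [0,-0.1,3],
    [0,-0.1,5],
    [0,-0.1,6.4],
    [0,-0.1,7.1],
    [0,-0.1,7.1]
  ],
  "roll": [0,0,0,0,0,0]
}}

```text
time: 5.65
position: [0.4491, 0.1276, 0.048]
tool_rot: [-3.095, -0.537, 0.004]
ft_force: [0.0, -0.6, -1.7]
grip_width: 0.11
grip_force: 40.0
```

Call:
{"name": "move_arm", "arguments": {
  "slide": [
    [0,0,0.2],
    [0,0,0.4],
    [0,0,0.6],
    [0,0,0.8],
    [0,0,1],
    [0,0,1.2],
    [0,0,1.4],
    [0,0,1.6],
    [0,0,1.7],
    [0,0,1.7]
  ],
  "roll": [0,0,0,0,0,0,0,0,0,0],
  "squeeze": 14
}}

```text
time: 6.65
position: [0.4499, 0.1278, 0.0323]
tool_rot: [3.095, 0.537, -0.001]
ft_force: [-2.7, -1.3, 5.6]
grip_width: 0.116
grip_force: 14.0
```

Run:
```python
from h import *
p,R,s=tool();c=cams.get_calibration("wrist");a=cams.get_image("wrist")[:,:,::-1]
cv2.imwrite("pics/w5.png",a);np.savez("w5.npz",**c)
b=cams.get_image("side")[:,:,::-1];b=cv2.resize(b[150:300,120:320],(400,300),interpolation=cv2.INTER_CUBIC)
o=np.zeros((300,800,3),np.uint8);o[:,400:]=b;o[:,:400]=a[0:300,60:460];cv2.imwrite("pics/c5.png",o)
print(p,s["tool_rot"],s["ft_force"],s["torque"],s["grip_width"]*8.7,s["time"])
```

```text
[0.44988774 0.12781194 0.03232862] [ 3.09483694e+00  5.37263523e-01 -7.38741848e-04] [-2.66830508 -1.25364494  5.62039684] [-0.22846088  0.52236165 -0.03364489] 1.0071503509478787 6.65
```

View pics/c5.png

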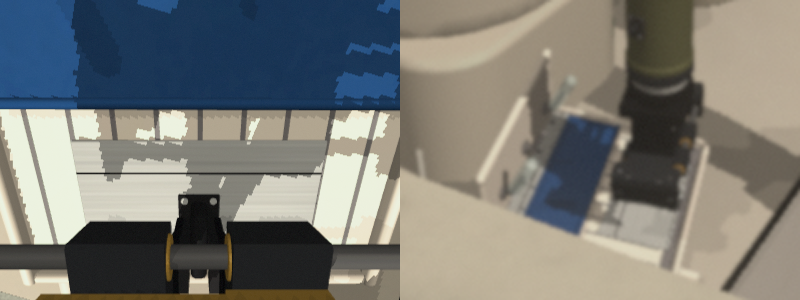

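The wrist crop (left) shows the strip lying on the deck, its edge at row 140 and the scribed line at row 174, with the lip at row 109. Next: check that it's flat and measure the gap.

```bash
cat >> h.py <<'E'
YAW=np.radians(19.66);C8,S8=np.cos(np.radians(8)),np.sin(np.radians(8))
XD=np.array([np.cos(YAW)*C8,np.sin(YAW)*C8,S8]);YD=np.array([-np.sin(YAW),np.cos(YAW),0]);ZD=np.cross(XD,YD)
D0=np.array([.5225,.1525,.035])
def deckpt(c,uv,h):
    """deck coordinates (mm) of pixel ray at height h above deck plane"""
    o=-c["R"].T@c["t"];d=c["R"].T@np.linalg.inv(c["mtx"])@np.array([uv[0],uv[1],1.])
    P=o+d*((h-(o-D0)@ZD)/(d@ZD));return np.round(np.array([(P-D0)@XD,(P-D0)@YD])*1000,1)
E
python3 - <<'E'
from h import *
c=dict(np.load("w5.npz"));a=cv2.imread("pics/w5.png");g=cv2.cvtColor(a,cv2.COLOR_BGR2GRAY).astype(int)
hsv=cv2.cvtColor(a,cv2.COLOR_BGR2HSV).astype(int)
blue=(hsv[...,0]>95)&(hsv[...,0]<125)&(hsv[...,1]>110)
for u in(150,200,300,350,):print(u,"lip",np.where(blue[:125,u])[0].max(),g[133:146,u],"line",165+np.argmin(g[165:182,u]))
for r in(150,185,210):print(r,g[r,122:148],g[r,376:400])
for v in(107,109):w=np.where(blue[v])[0];print(v,w.min(),w.max())
E
```

```text
150 lip 108 [238 238 238 238 238 212 145 125 156 191 205 208 209] line 173
200 lip 108 [237 238 238 238 238 212 155 136 160 195 175 139 135] line 173
300 lip 108 [121 124 111 102 106 106 105 116 129 131 132 134 133] line 173
350 lip 109 [167 166 166 166 167 166 155 137 133 134 134 137 136] line 173
150 [239 238 239 238 238 238 238 238 238 235 196 203 205 205 204 204 205 204
 204 204 205 204 205 205 207 205] [130 131 132 129 129 131 132 132 129 119  88  99 158 167 167 166 165 165
 166 165 167 165 166 165]
185 [239 238 238 238 238 238 238 238 238 238 237 238 238 238 238 235 217 202
 203 204 203 203 204 205 205 203] [205 205 195 139 151 223 237 237 237 238 237 237 237 237 238 237 238 237
 237 237 237 237 237 237]
210 [237 238 238 237 238 238 238 237 238 238 238 238 238 238 238 238 238 238
 238 238 236 216 216 214 215 215] [215 237 237 237 238 237 237 237 237 238 238 238 237 237 237 237 237 237
 237 237 237 237 237 238]
107 49 472
109 302 468
```

Run:
```python
from h import *
c=dict(np.load("w5.npz"));
print("tilted plane: nose",deckpt(c,(130.5,139.5),.003),deckpt(c,(387.5,139.5),.003),"line",deckpt(c,(200,173.5),.003),deckpt(c,(300,173.5),.003))
print("s185",deckpt(c,(138,185),.003),deckpt(c,(379.5,185),.003),"s210",deckpt(c,(143,210),.003),deckpt(c,(376,210),.003))
for h in(.006,.009,.012):print("lip",h,deckpt(c,(200,109),h),deckpt(c,(302,109.5),h),deckpt(c,(49,108),h),deckpt(c,(472,108),h))
n=[ray(c,p,.036) for p in((130.5,139.5),(387.5,139.5))];print(np.linalg.norm(n[0]-n[1]))
for x,y,h in((-115,117,.007),(0,111,.009),(0,-111,.009),(0,117,.01),(0,-117,.01)):print(x,y,proj(c,D0+XD*x/1e3+YD*y/1e3+ZD*h))
```

```text
tilted plane: nose [-17.6  75.1] [-17.4 -73.2] line [-38.3  36.8] [-38.2 -24. ]
s185 [-45.8  75.8] [-45.7 -73.7] s210 [-63.2  75.6] [-63.1 -74.5]
lip 0.006 [-0.3 33. ] [ -0.5 -22.3] [  0.2 114.6] [   0.4 -114.3]
lip 0.009 [ 0.1 32.4] [ -0.1 -21.8] [  0.5 112.3] [   0.8 -112. ]
lip 0.012 [ 0.4 31.7] [  0.2 -21.4] [  0.8 110.1] [   1.1 -109.7]
0.1479092563953692
-115 117 [ 94.42474318 277.95290045]
0 111 [ 51.79080346 108.96933299]
0 -111 [469.71923915 109.4673032 ]
0 117 [ 39.07385112 109.17321141]
0 -117 [482.42764528 109.70108961]
```

The strip lies flat (edge −17.5 mm, line −38 mm, square, about 0.6 mm off centre). Now I'll slide it up the slope in two stages.

Call:
{"name": "move_arm", "arguments": {
  "slide": [
    [0,0,0.02],
    [0.15,0,0.02],
    [0.35,0.02,-0.01],
    [0.55,0.03,-0.04],
    [0.75,0.04,-0.07],
    [0.95,0.05,-0.09],
    [1.15,0.05,-0.12],
    [1.35,0.05,-0.15],
    [1.55,0.05,-0.18],
    [1.75,0.05,-0.21],
    [1.95,0.05,-0.24],
    [2.1,0.05,-0.26],
    [2.1,0.05,-0.26]
  ],
  "roll": [0,0,0,0,0,0,0,0,0,0,0,0,0],
  "squeeze": 25
}}

```text
time: 8.05
position: [0.4697, 0.1344, 0.0352]
tool_rot: [3.094, 0.537, -0.002]
ft_force: [-5.6, -1.4, 9.3]
grip_width: 0.111
grip_force: 25.0
```

```bash
cat > chk.py <<'E'
from h import *
import sys
p,R,s=tool();c=cams.get_calibration("wrist");a=cams.get_image("wrist")[:,:,::-1]
cv2.imwrite(f"pics/{sys.argv[1]}.png",a);np.savez(sys.argv[1]+".npz",**c)
hsv=cv2.cvtColor(a,cv2.COLOR_BGR2HSV).astype(int);g=cv2.cvtColor(a,cv2.COLOR_BGR2GRAY).astype(int)
blue=(hsv[...,0]>95)&(hsv[...,0]<125)&(hsv[...,1]>110)
print(p,s["ft_force"],s["grip_width"]*8.7,s["time"])
for u in(150,180,210,300,330,360):
    l=np.where(blue[:200,u])[0].max();k=l+3+np.argmin(g[l+3:l+50,u]);print(u,"lip",l,deckpt(c,(u,l+.5),.008),"line",k,deckpt(c,(u,k),.003),g[l-1:l+40,u] if u in(180,330) else "")
for v in(195,205):
    w=np.where(np.abs(np.diff(g[v,90:430]))>14)[0]+90;print(v,w)
E
python3 chk.py w6
```

```text
[0.46965558 0.13436373 0.03524163] [-5.62171841 -1.445944    9.30725684] 0.9659672190314846 8.05
150 lip 147 [ 0.  62.1] line 173 [-17.   66.6] 
180 lip 147 [ 0.1 45.1] line 173 [-16.9  48.4] [ 41  32  74 109 116 116 117 124 129 129 131 133 130 131 130 128 124 124
 126 130 133 131 132 133 132 133  96  36  79 120 132 139 144 145 186 212
 209 208 207 209 209]
210 lip 147 [ 0.1 28.2] line 173 [-16.9  30.2] 
300 lip 148 [ -0.5 -22.7] line 173 [-16.9 -24.5] 
330 lip 148 [ -0.4 -39.7] line 173 [-16.9 -42.7] [ 38  44  92 114 123 130 132 132 132 131 131 131 134 135 129 126 125 128
 130 130 131 133 133 128 128  96  35  80 122 181 210 210 211 211 211 209
 209 210 212 209 208]
360 lip 148 [ -0.4 -56.7] line 173 [-16.8 -60.9] 
195 [100 104 105 139 140 237 238 278 279 308 376 377 378 412 416 417]
205 [102 103 107 108 140 141 142 237 238 243 245 273 278 279 300 374 375 376
 409 413 414]
```

The edge is under the lip, the apron hasn't moved, and the strip is square; 16.8 mm to go.

Call:
{"name": "move_arm", "arguments": {
  "slide": [
    [0.15,0,-0.02],
    [0.35,0,-0.05],
    [0.55,0,-0.08],
    [0.75,0,-0.11],
    [0.95,0,-0.13],
    [1.15,0,-0.16],
    [1.35,0,-0.19],
    [1.5,0,-0.21],
    [1.6,0,-0.22],
    [1.6,0,-0.22]
  ],
  "roll": [0,0,0,0,0,0,0,0,0,0]
}}

```text
time: 9.1
position: [0.4846, 0.1397, 0.0375]
tool_rot: [3.094, 0.537, -0.002]
ft_force: [-4.8, -2.3, 9.9]
grip_width: 0.113
grip_force: 25.0
```

```bash
python3 chk.py w7
python3 - <<'E'
from h import *
c=dict(np.load("w7.npz"));a=cv2.imread("pics/w7.png")
cv2.imwrite("pics/c7.png",cv2.resize(a[100:250,110:410],(800,400),interpolation=cv2.INTER_CUBIC))
for x,y in((0,75),(0,-75),(-15,75),(-15,-75)):print(proj(c,D0+XD*x/1e3+YD*y/1e3+ZD*.003))
E
```

```text
[0.4845817  0.13974359 0.03748895] [-4.81421283 -2.29297071  9.91998076] 0.9806630956241643 9.1
150 lip 174 [-0.1 64.7] line 222 [-35.  72.] 
180 lip 174 [-0.1 47. ] line 223 [-35.7  52.4] [ 45  63  96 170 205 214 219 220 220 217 217 216 217 218 218 218 218 218
 218 220 221 222 219 215 217 219 218 218 219 219 217 217 218 219 218 219
 223 223 220 218 218]
210 lip 174 [-0.1 29.3] line 223 [-35.7  32.7] 
300 lip 174 [ -0.  -23.7] line 223 [-35.7 -26.6] 
330 lip 175 [ -0.7 -41.4] line 223 [-35.7 -46.3] [ 42  48 153 199 211 219 219 218 217 217 218 219 217 216 218 217 217 214
 216 218 220 219 216 217 218 218 216 215 212 212 216 221 223 223 221 220
 222 222 218 217 219]
360 lip 174 [ -0. -59.] line 223 [-35.7 -66.1] 
195 [100 105 139 140 237 238 278 279 307 309 310 376 377 378 411 412 416 417]
205 [102 103 107 108 141 142 237 238 242 243 245 271 272 273 274 278 279 299
 303 374 375 376 409 410 413 414]
[135.9020859  171.50357213]
[383.52719334 171.71182114]
[140.17788252 194.16097938]
[379.10586571 194.33533095]
```

View pics/c7.png

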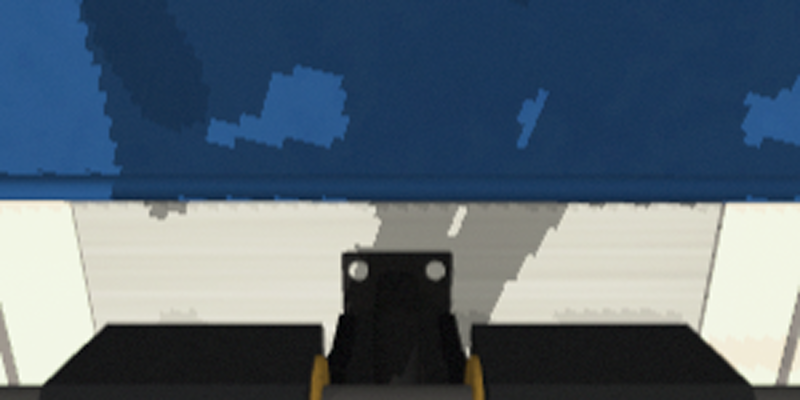

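The apron is closed on the strip, the strip's sides (columns 140 and 378) are symmetric, and the line is just hidden by the hem. I'll check depth from the grip's foot plate.

Run:
```python
from h import *
for n in("w5","w6","w7"):
    c=dict(np.load(n+".npz"));g=cv2.cvtColor(cv2.imread(f"pics/{n}.png"),cv2.COLOR_BGR2GRAY).astype(int)
    r=[]
    for u in(244,248,266,270):
        col=g[185:205,u]; k=np.where(col<60)[0]; r.append(185+k.min() if len(k) else None)
    print(n,r,[deckpt(c,(258,v-.5),.005) for v in r if v])
```

```text
w5 [np.int64(195), np.int64(195), np.int64(195), np.int64(195)] [array([-51.3,   1.5]), array([-51.3,   1.5]), array([-51.3,   1.5]), array([-51.3,   1.5])]
w6 [np.int64(195), np.int64(195), np.int64(195), np.int64(195)] [array([-30.3,   1. ]), array([-30.3,   1. ]), array([-30.3,   1. ]), array([-30.3,   1. ])]
w7 [np.int64(195), np.int64(195), np.int64(195), np.int64(195)] [array([-14.3,   1.1]), array([-14.3,   1.1]), array([-14.3,   1.1]), array([-14.3,   1.1])]
```

Call:
{"name": "move_arm", "arguments": {
  "slide": [
    [0.04,0.02,0],
    [0.09,0.04,0],
    [0.1,0.04,0.05],
    [0.1,0.04,0.1],
    [0.1,0.04,0.15],
    [0.1,0.04,0.15],
    [0.1,0.04,0.15]
  ],
  "roll": [0,0,0,0,0,0,0],
  "squeeze": 35
}}

```text
time: 9.85
position: [0.4851, 0.1398, 0.0375]
tool_rot: [3.093, 0.537, -0.004]
ft_force: [-11.9, -3.3, 25.0]
grip_width: 0.111
grip_force: 35.0
```

```bash
python3 chk.py w8 | head -3
python3 - <<'E'
from h import *
c=dict(np.load("w8.npz"));g=cv2.cvtColor(cv2.imread("pics/w8.png"),cv2.COLOR_BGR2GRAY).astype(int)
print(g[190:199,248],deckpt(c,(258,194.5),.005))
print(np.where(np.abs(np.diff(g[195,120:400]))>14)[0]+120, [proj(c,D0-XD*.015+YD*y+ZD*.003) for y in(.075,-.075)])
a=cv2.imread("pics/w8.png");b=cams.get_image("side")[:,:,::-1];b=cv2.resize(b[170:290,150:310],(400,300),interpolation=cv2.INTER_CUBIC)
o=np.zeros((300,800,3),np.uint8);o[:,400:]=b;o[:,:400]=a[0:300,60:460];cv2.imwrite("pics/c8.png",o)
E
```

```text
[0.48513592 0.13982493 0.03751163] [-11.8950088   -3.30312721  25.03537105] 0.9629072600468436 9.85
150 lip 175 [-0.2 64.6] line 223 [-35.2  72. ] 
180 lip 175 [-0.1 46.9] line 222 [-34.4  52.2] [ 47  62  98 171 205 215 221 220 218 217 217 218 218 218 219 220 219 217
[144 136 136 137  97  18  21  19  22] [-13.7   1. ]
[138 139 140 237 238 278 279 307 376 377 378] [array([140.05300976, 195.01946623]), array([378.78807206, 195.16545898])]
```

View pics/c8.png

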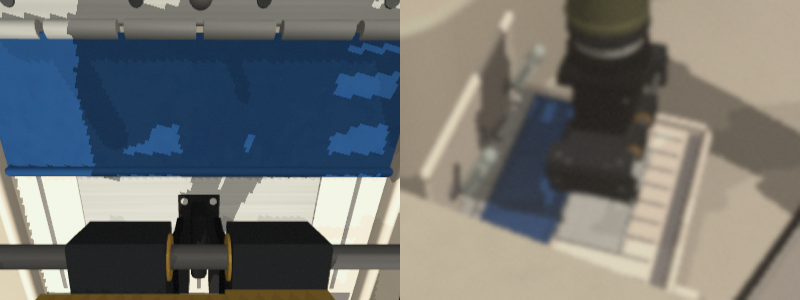

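The apron is closed with the strip under it, square and centred, with the line within about 0.3 mm of the lip. The arm is still gripping and pressing at about 27 N.

```bash
python3 -c "
from bench import workorder
print(workorder.close_job())"
```

```text
the job is handed in; nothing more can be done
None
```

The job is handed in: the strip is about 2 cm under the closed apron, centred and square by the last images, and still gripped and pressed flat on the board at about 27 N; no verdict came back.

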